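Load the orbital shaker with its flasks

TASK

Load the shaker for the next run: take the four capped flasks from the tray and set each one upright into the clamp of its own size (cap and clamp carry the same size colour), right down onto the clamp's base. They are glass, so keep them upright and set them down rather than dropping them, and leave the beaker and the brown dropper bottle standing where they are.

Things in the scene. Friction and masses are not known exactly. Their poses are not given: they have to be found in the camera images.
- flask_yellow: 25 ml conical glass flask, loose, closed by a yellow cap fixed on it. Foot 42 mm across, 80 mm tall with the cap; the cap is a plain upright cylinder 30 mm across and 28 mm high at the very top, the place to grip it from above; about 45 g. It starts upright on the grey tray, whose inner floor is 4 mm above the bench (rim 14 mm). Origin: centre of its underside; z up along its axis.
- flask_blue: 50 ml conical glass flask, loose, closed by a blue cap fixed on it. Foot 51 mm across, 95 mm tall with the cap; the cap is a plain upright cylinder 30 mm across and 28 mm high at the very top, the place to grip it from above; about 70 g. It starts upright on the grey tray, whose inner floor is 4 mm above the bench (rim 14 mm). Origin: centre of its underside; z up along its axis.
- flask_green: 100 ml conical glass flask, loose, closed by a green cap fixed on it. Foot 64 mm across, 110 mm tall with the cap; the cap is a plain upright cylinder 30 mm across and 28 mm high at the very top, the place to grip it from above; about 105 g. It starts upright on the grey tray, whose inner floor is 4 mm above the bench (rim 14 mm). Origin: centre of its underside; z up along its axis.
- flask_red: 250 ml conical glass flask, loose, closed by a red cap fixed on it. Foot 85 mm across, 150 mm tall with the cap; the cap is a plain upright cylinder 42 mm across and 34 mm high at the very top, the place to grip it from above; about 200 g. It starts upright on the grey tray, whose inner floor is 4 mm above the bench (rim 14 mm). Origin: centre of its underside; z up along its axis.
- clamp_yellow: Clamp for the 25 ml flask, fixed on the shaker's flat platform (330 x 330 mm, top 100 mm above the bench): yellow round base 4 mm thick with a yellow ring and five rigid steel prongs round it. Clear width between the prongs 50 mm, so the 42 mm foot has 4 mm play all round; the prong ends flare outwards by about 6 mm. Prong tops 29 mm above the platform. Open at the top. Origin: centre of the base's underside, on the platform; a seated flask's underside is 4 mm above it. z up.
- clamp_blue: Clamp for the 50 ml flask, fixed on the shaker's flat platform (330 x 330 mm, top 100 mm above the bench): blue round base 4 mm thick with a blue ring and five rigid steel prongs round it. Clear width between the prongs 59 mm, so the 51 mm foot has 4 mm play all round; the prong ends flare outwards by about 6 mm. Prong tops 34 mm above the platform. Open at the top. Origin: centre of the base's underside, on the platform; a seated flask's underside is 4 mm above it. z up.
- clamp_green: Clamp for the 100 ml flask, fixed on the shaker's flat platform (330 x 330 mm, top 100 mm above the bench): green round base 4 mm thick with a green ring and five rigid steel prongs round it. Clear width between the prongs 72 mm, so the 64 mm foot has 4 mm play all round; the prong ends flare outwards by about 6 mm. Prong tops 40 mm above the platform. Open at the top. Origin: centre of the base's underside, on the platform; a seated flask's underside is 4 mm above it. z up.
- clamp_red: Clamp for the 250 ml flask, fixed on the shaker's flat platform (330 x 330 mm, top 100 mm above the bench): red round base 4 mm thick with a red ring and five rigid steel prongs round it. Clear width between the prongs 93 mm, so the 85 mm foot has 4 mm play all round; the prong ends flare outwards by about 6 mm. Prong tops 50 mm above the platform. Open at the top. Origin: centre of the base's underside, on the platform; a seated flask's underside is 4 mm above it. z up.
- beaker: Small empty clear beaker standing loose on the tray's far edge, 50 mm across, 68 mm tall. Origin: centre of its underside. Not to be disturbed.
- dropper_bottle: Brown dropper bottle with a black top standing loose in the middle of the tray between the flasks, 34 mm across, 79 mm tall. Origin: centre of its underside. Not to be disturbed.
Things that resemble listed ones, but are neither listed nor needed, are in the scene too. What is shaped like the flask_blue but pink is not meant.

How it is judged:
At the end, for the whole second after the job is handed in: Each of the four flasks stands in the clamp of its own colour and size: within 10 mm of the clamp's centre, underside no more than 9 mm above the platform (seated: 4 mm), within 7 degrees of upright, at rest; the beaker and the dropper bottle stand upright within 30 mm of where they were (horizontal distance between flask_yellow and clamp_yellow below 0.01 m and z of flask_yellow in the frame of clamp_yellow between -0.002 and 0.009 m and angle between each of flask_yellow, flask_blue, flask_green, flask_red, beaker, dropper_bottle's own z axis and vertical below 0.12 rad and linear speed of each of flask_yellow, flask_blue, flask_green, flask_red below 0.03 m/s and angular speed of each of flask_yellow, flask_blue, flask_green, flask_red below 0.3 rad/s and horizontal distance between flask_blue and clamp_blue below 0.01 m and z of flask_blue in the frame of clamp_blue between -0.002 and 0.009 m and horizontal distance between flask_green and clamp_green below 0.01 m and z of flask_green in the frame of clamp_green between -0.002 and 0.009 m and horizontal distance between flask_red and clamp_red below 0.01 m and z of flask_red in the frame of clamp_red between -0.002 and 0.009 m and distance of each of beaker, dropper_bottle from where it was at the start of the episode below 0.03 m); the robot touches nothing.
It fails at once if a flask is tipped more than 35 degrees (angle between any of flask_yellow, flask_blue, flask_green, flask_red's own z axis and vertical above 0.61 rad).
It fails at once if a flask is dropped (it falls more than about 25 mm out of the gripper) ((linear speed of flask_yellow above 0.7 m/s and contact force between the fingers and flask_yellow below 0.1 N) or (linear speed of flask_blue above 0.7 m/s and contact force between the fingers and flask_blue below 0.1 N) or (linear speed of flask_green above 0.7 m/s and contact force between the fingers and flask_green below 0.1 N) or (linear speed of flask_red above 0.7 m/s and contact force between the fingers and flask_red below 0.1 N)).
It fails at once if the beaker is knocked over or pushed more than 30 mm away (angle between beaker's own z axis and vertical above 0.5 rad or distance of beaker from where it was at the start of the episode above 0.03 m).
It fails at once if the dropper bottle is knocked over or pushed more than 30 mm away (angle between dropper_bottle's own z axis and vertical above 0.5 rad or distance of dropper_bottle from where it was at the start of the episode above 0.03 m).
It also fails if it takes over 120 s, if anything falls off the work surface, if the arm or the gripper's body presses on something with over 40 N, if the wrist force passes 120 N, or if a joint passes its speed limit or range.

ROBOT

A 6-joint arm with a two-finger parallel gripper is mounted at the origin on the work surface. World frame = base frame: x ahead of the robot, y to its left, z up, the work surface at z = 0. Lengths are in m, angles in rad, forces in N, time in s.
With the tool pointing down it reaches from about 0.325 to 1 m from the base axis. Payload 5.1 kg.
Tool frame: the origin (TCP) lies at the very end of the fingers, on their centre line; the grasp point (between the pads) lies 19 mm behind it; z points along the fingers, x is the direction in which the jaws open and shut, and the axes are right-handed (so a half turn about z gives the same grasp; the last joint's range is limited). The gripper opens to 85 mm and grips with 20 to 120 N. Pads are 22 mm wide; open, the fingers measure 114 mm over their backs; the gripper's body (76 mm by 85 mm) begins 54 mm behind the grasp point. The pads swing forward as they close: fully open they stand 13 mm farther back than shut.
Start: joints at [-1.275, 0.124, 1.65, -0, 1.367, -0.083], TCP at [0.24, -0.604, 0.231] pointing down, gripper open.
Joint ranges: [-2.61, 2.61], [-1.02, 2.33], [0.03, 2.71], [-1.35, 4.49], [0.32, 2.68], [-2.91, 2.91]. Speed limits (rad/s): [2.57, 2.57, 3.14, 3.14, 3.14, 3.14].

INTERFACE

Orientations are given as a rotation vector (axis times angle).
In Python, from station import r gives the robot as it stands.
- The arm moves only by the tool carry_out, never from a script. Its argument "rows" is a list of rows, each a list of 3 entries, a list of its own where there are three numbers: the finger opening in cm, from 0 to 8.54, then the shift along the tool's x, y, z in cm, then the turn about the tool's z in degrees. A call has 1 to 20 rows; each row is the pose to reach, as a shift and turn from the pose commanded when the call began, along the tool's axes at that moment; what a row does not reach only later rows make up. A row lasts 1/8 s, in which the tool goes at most 62.5 mm and 10.7 degrees, less where a joint would pass 70% of its speed; a pose out of reach is approached as far as the arm can. A call with a gripper value outside its range is refused whole. The fingers move at their own pace and stop on an object; "newtons" is the grip in N (left out, the last holds). Time passes only in rows, so rows that repeat a pose let the fingers close. It gives the time, the measured TCP pose, the force and the opening at its end, in the units of the state.
- r.observe(): the state, without advancing time (a new reading comes with each control period).
- r.get_image(name): name is "scene" or "top" or "wrist"; returns a dict with "frame" (480x640x3 uint8, red, green, blue), "intrinsics" (3x3 intrinsics, pixels), "k1" (the pictures are not rectified: a ray, as slopes to the right and down, at radius r is drawn at 1 + k1 r^2 times it, then the intrinsics apply), "rvec" (rotation vector, rad) and "tvec" (3), from world to camera coordinates, as OpenCV has them. Camera axes: x right, y down, z forward; pixel columns grow to the right and rows downward; lengths in m; the calibration is good to about 2 mm. A picture is of the moment at which its call begins. There is no depth.
- r.finish_job(): hands the job in, once; it reports no verdict.
The state is a dict: "clock": time; "joint_pos": joint angles; "dq": joint speeds; "tau": joint torques, N m; "tool_pos": TCP position; "ee_rot": TCP orientation; "wrist_force": force on the tool from outside, world axes, zero at the start; "moment": the same for the moment, N m; "gripper_width": finger opening in m.
Only numpy, scipy, OpenCV 4.12 (cv2) and the standard library are available. Lean on these libraries where they do the work, as an engineer would, in place of code of your own. Each camera call takes 0.05 s, during which the arm holds its last target. There are 200 camera calls.

## Working session

There is one attempt and no reset: what is moved stays moved. The work goes in short steps, Python scripts to look and compute and a tool call to move; the robot and the scene stay as the last step left them, time stands still between calls to the robot, and variables do not carry over. Pictures are saved under pics/ and viewed, about 12 in all and at most 16, crops included, and the job is handed in when it is done.

Besides the shell and the picture viewer there is one more tool, called after "Emit:" as a command line: name --argument value ..., lists and objects as JSON in quotes. carry_out: Moves the arm, as the interface text tells. Its arguments: {"type":"object","properties":{"rows":{"type":"array","items":{"type":"array"}},"newtons":{"type":"number"}},"required":["rows"]}

```bash
mkdir -p pics; ls; python3 - <<'E'
from station import r
import cv2
print(r.observe())
for n in("scene","top"):
    d=r.get_image(n); cv2.imwrite(f"pics/{n}0.png",d["frame"][:,:,::-1])
    print(n,d["intrinsics"],d["k1"],d["rvec"],d["tvec"])
E
```

```text
pics
{'clock': 0.0, 'joint_pos': array([-1.27456298e+00,  1.24473231e-01,  1.65169258e+00,  1.31020113e-06,
        1.36749195e+00, -8.26186304e-02]), 'dq': array([ 0.00033064,  0.00013109, -0.00110217, -0.00028653,  0.00102863,
        0.00091328]), 'tau': array([-2.15373613e-03, -4.23618186e+01, -3.65452552e+01, -3.54629094e-05,
        6.90694142e-03,  9.17823940e-06]), 'tool_pos': array([ 0.24018647, -0.60333124,  0.23006266]), 'ee_rot': array([-2.59891743e+00,  1.76269028e+00,  2.52289918e-03]), 'wrist_force': array([-0.29162823,  0.14187155, -0.53711307]), 'moment': array([ 0.02712062, -0.07072055, -0.01592631]), 'gripper_width': 0.08538067465193663}
scene [[503.27615905   0.         319.48403911]
 [  0.         503.27615905 243.28546936]
 [  0.           0.           1.        ]] 0.008495969412354656 [ 1.7244941   1.56018847 -0.77985086] [-0.05395999 -0.18722344  1.45538588]
top [[445.62993613   0.         325.01256526]
 [  0.         445.62993613 238.16680252]
 [  0.           0.           1.        ]] 0.009386157497749834 [ 2.1810812  -2.13882791  0.07467956] [-0.0034083   0.49152393  0.85596517]
```

View pics/scene0.png

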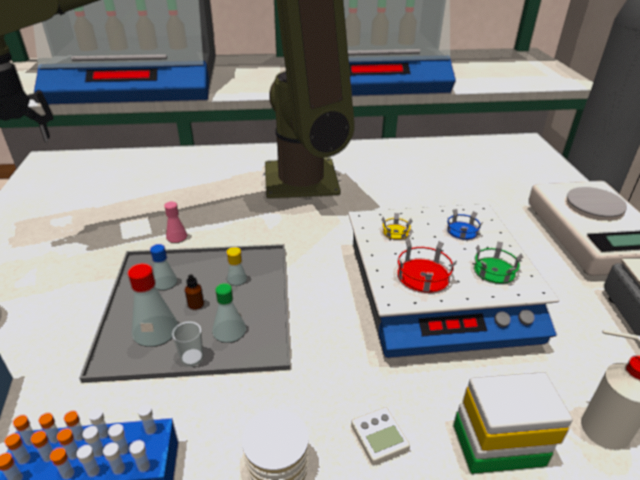

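View pics/top0.png

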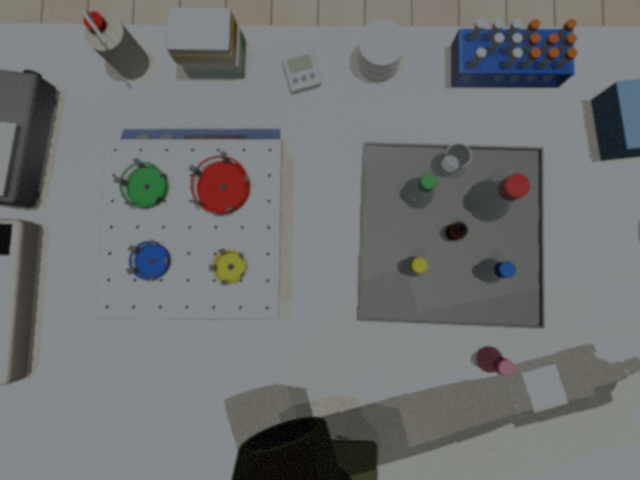

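```bash
cat > h.py <<'E'
import numpy as np, cv2
from station import r
from scipy.optimize import least_squares
from scipy.spatial.transform import Rotation as R
def proj(d,P):
    P=np.atleast_2d(P)@R.from_rotvec(d["rvec"]).as_matrix().T+d["tvec"]
    s=P[:,:2]/P[:,2:]; s=s*(1+d["k1"]*(s**2).sum(1,keepdims=True))
    K=d["intrinsics"]; return s*[K[0,0],K[1,1]]+[K[0,2],K[1,2]]
def ray(d,uv):
    K=d["intrinsics"]; q=(np.asarray(uv,float)-[K[0,2],K[1,2]])/[K[0,0],K[1,1]]; s=q.copy()
    for _ in range(9): s=q/(1+d["k1"]*(s**2).sum())
    M=R.from_rotvec(d["rvec"]).as_matrix(); return -M.T@d["tvec"], M.T@np.r_[s,1]
def onz(d,uv,z):
    c,v=ray(d,uv); return c+v*(z-c[2])/v[2]
HUE={"yellow":(22,36),"blue":(100,125),"green":(45,85),"red":(-8,8)}
def mask(d,col,smin=120):
    h=cv2.cvtColor(np.ascontiguousarray(d["frame"]),cv2.COLOR_RGB2HSV).astype(int); a,b=HUE[col]
    H=h[...,0]; H=np.where(H>170,H-180,H) if col=="red" else H
    return ((H>=a)&(H<=b)&(h[...,1]>smin)&(h[...,2]>50)).astype(np.uint8)
def blob(d,col,near,smin=120,rad=60):
    n,l,s,c=cv2.connectedComponentsWithStats(mask(d,col,smin))
    k=[i for i in range(1,n) if s[i,4]>25 and np.hypot(*(c[i]-near))<rad]
    if not k: return None
    i=max(k,key=lambda i:s[i,4]); return c[i],s[i],l==i
t=np.linspace(0,2*np.pi,60)
def cyl(x,y,z0,z1,rad):
    return np.vstack([np.c_[x+rad*np.cos(t),y+rad*np.sin(t),0*t+z] for z in(z0,z1)])
def silcen(d,P):
    hull=cv2.convexHull(proj(d,P).astype(np.float32)); m=cv2.moments(hull)
    return np.array([m["m10"],m["m01"]])/m["m00"], m["m00"]
def fitcyl(obs,z0,z1,rad,x0):
    f=lambda p:np.concatenate([silcen(d,cyl(*p,z0,z1,rad))[0]-c for d,c in obs])
    s=least_squares(f,x0,diff_step=1e-4); return s.x,f(s.x)
def go(x,y,z=None,yaw=None):
    "shift (cm) and turn (deg) in the tool frame from the present pose to world x,y,z; yaw = world angle of the jaw axis"
    o=r.observe(); M=R.from_rotvec(o["ee_rot"]).as_matrix(); p=o["tool_pos"]
    print("t",round(o["clock"],2),"shift",np.round(100*M.T@(np.array([x,y,p[2] if z is None else z])-p),2),"jaw yaw",np.round(np.degrees(np.arctan2(M[1,0],M[0,0])),2))
E
python3 - <<'E'
from h import *
S=r.get_image("scene");T=r.get_image("top")
for d in(S,T): print("cam",np.round(ray(d,(320,240)),3))
F={"yellow":((235,255),(419,266),80,28,.015),"blue":((158,252),(505,270),95,28,.015),"green":((224,293),(428,182),110,28,.015),"red":((142,278),(515,186),150,34,.021)}
C={"yellow":((397,230),(230,267)),"blue":((464,229),(150,261)),"green":((497,265),(144,186)),"red":((426,274),(220,185))}
for k,(a,b,h,ch,rad) in F.items():
    z1=.004+h/1e3; z0=z1-ch/1e3
    A=blob(S,k,a,rad=25);B=blob(T,k,b,rad=25)
    for nm,ob in(("both",[(S,A[0]),(T,B[0])]),("S",[(S,A[0])]),("T",[(T,B[0])])):
        p,e=fitcyl(ob,z0,z1,rad,onz(T,b,z1)[:2]); print(k,nm,np.round(p,4),np.round(e,1))
    print(" areas",A[1][4],silcen(S,cyl(*p,z0,z1,rad))[1],B[1][4],silcen(T,cyl(*p,z0,z1,rad))[1])
for k,(a,b) in C.items():
    A=blob(S,k,a,rad=25);B=blob(T,k,b,rad=25)
    print("clamp",k,A[1],B[1],np.round([onz(S,A[0],.104)[:2],onz(T,B[0],.104)[:2]],4))
print("dropper",onz(T,(457,231),.083),onz(S,(194,300),.01),"beaker",onz(T,(458,155),.072), onz(S,(188,355),.005))
E
```

```text
cam [[ 1.281 -0.085  0.713]
 [-0.804  0.09  -0.588]]
cam [[ 0.408 -0.018  0.899]
 [ 0.091  0.038 -0.995]]
yellow both [ 0.44   -0.1694] [1.  0.4 0.9 0.2]
yellow S [ 0.4384 -0.1715] [-0.  0.]
yellow T [ 0.4404 -0.1677] [0. 0.]
 areas 221 257.08124007913284 211 254.55341426702216
blue both [ 0.4358 -0.3226] [ 0.2 -0.1  0.2 -0.1]
blue S [ 0.4362 -0.3231] [ 0. -0.]
blue T [ 0.4356 -0.3222] [ 0. -0.]
 areas 214 276.3147493812721 217 319.911611889489
green both [ 0.5887 -0.1807] [ 0.6 -0.3  0.6 -0.3]
green S [ 0.5895 -0.1817] [-0.  0.]
green T [ 0.5882 -0.1797] [0. 0.]
 areas 275 343.8960176934488 116 290.444472926436
red both [ 0.5763 -0.322 ] [-0.1  0.7 -0.2  0.5]
red S [ 0.5744 -0.3221] [ 0. -0.]
red T [ 0.5771 -0.3224] [ 0. -0.]
 areas 622 684.18907648616 475 692.3915560445748
clamp yellow [383 223  28  16 267] [214 251  32  32 705] [[0.4297 0.171 ]
 [0.4299 0.1744]]
clamp blue [449 222  30  17 340] [135 242  35  38 926] [[0.4393 0.3129]
 [0.4376 0.3163]]
clamp green [475 255  44  28 657] [ 127  166   41   41 1147] [[0.5745 0.3308]
 [0.5727 0.3331]]
clamp red [ 398  259   55   34 1293] [ 197  161   53   53 2128] [[0.577  0.1902]
 [0.5742 0.1928]]
dropper [ 0.50339443 -0.23628678  0.083     ] [ 0.50245053 -0.255055    0.01      ] beaker [ 0.64859758 -0.24206587  0.072     ] [ 0.64389339 -0.25308399  0.005     ]
```

```bash
python3 - <<'E'
from h import *
go(.44,-.17,.26); go(.43,.172,.3); go(.57,.19,.3)
d=r.get_image("wrist"); o=r.observe(); M=R.from_rotvec(o["ee_rot"]).as_matrix(); c,v=ray(d,(320,240))
print("cam in tool",M.T@(c-o["tool_pos"]),"axis",M.T@v, M, d["intrinsics"])
E
```

```text
t 0.2 shift [-32.9  -34.59  -2.9 ] jaw yaw -68.3
t 0.2 shift [-65.05 -46.31  -6.86] jaw yaw -68.3
t 0.2 shift [-61.55 -59.98  -6.86] jaw yaw -68.3
cam in tool [-0.00031625 -0.08158344 -0.14162641] axis [0.01894981 0.32268864 0.94653286] [[ 3.69762889e-01 -9.29126107e-01 -2.89910673e-04]
 [-9.29125564e-01 -3.69762988e-01  1.00985566e-03]
 [-1.04548150e-03 -1.04043730e-04 -9.99999448e-01]] [[426.10012189   0.         311.36302881]
 [  0.         426.10012189 239.65605053]
 [  0.           0.           1.        ]]
```

Emit:
carry_out --rows '[[8.5,[-32.9,-34.6,-2.9],21.7],[8.5,[-32.9,-34.6,-2.9],21.7],[8.5,[-32.9,-34.6,-2.9],21.7],[8.5,[-32.9,-34.6,-2.9],21.7],[8.5,[-32.9,-34.6,-2.9],21.7],[5.5,[-32.9,-34.6,-2.9],21.7],[5.5,[-32.9,-34.6,-2.9],21.7],[5.5,[-32.9,-34.6,-2.9],21.7],[5.5,[-32.9,-34.6,-2.9],21.7],[5.5,[-32.9,-34.6,-2.9],21.7],[5.5,[-32.9,-34.6,-2.9],21.7]]'

```text
clock: 1.62
tool_pos: [0.4397, -0.1713, 0.2601]
ee_rot: [2.219, -2.223, -0.0]
wrist_force: [-0.4, 0.1, 0.9]
gripper_width: 0.0547
```

```bash
python3 - <<'E'
from h import *
d=r.get_image("wrist"); cv2.imwrite("pics/w1.png",d["frame"][:,:,::-1]); print(r.observe())
for k,(x,y,h,ch,rad) in {"yellow":(.44,-.17,80,28,.015),"blue":(.436,-.3225,95,28,.015),"green":(.5887,-.18,110,28,.015),"red":(.576,-.322,150,34,.021)}.items():
    z=.004+h/1e3; u=proj(d,[x,y,z])[0]; B=blob(d,k,u); print(k,u)
    if B: print(B[1],fitcyl([(d,B[0])],z-ch/1e3,z,rad,[x,y])[0])
go(.436,-.3225); go(.43,.172,.3)
E
```

```text
{'clock': 1.675, 'joint_pos': array([-4.85242813e-01, -3.00318106e-01,  1.99816396e+00, -1.68572651e-04,
        1.44415613e+00,  1.08749661e+00]), 'dq': array([ 0.00016485, -0.0015358 , -0.00199312,  0.00106366,  0.00155549,
        0.00207013]), 'tau': array([ 2.49967296e-01, -2.34715283e+01, -3.72570741e+01,  8.51427088e-03,
        3.08673712e-03, -2.29728888e-03]), 'tool_pos': array([ 0.43969887, -0.17130721,  0.26010877]), 'ee_rot': array([ 2.21910728e+00, -2.22337600e+00, -5.36092786e-04]), 'wrist_force': array([-0.04545736, -0.30674702,  0.05730624]), 'moment': array([ 0.03284806,  0.01637389, -0.03549513]), 'gripper_width': 0.055176931123352604}
yellow [309.78231968 206.38384265]
[ 292  182   39   43 1291] [ 0.43956339 -0.17078961]
blue [516.97436548 216.09146561]
[ 488  192   48   45 1417] [ 0.43341313 -0.3250147 ]
green [325.54613107 -27.21440981]
[316   0  25   4  68] [ 0.57518439 -0.18176084]
red [608.51147927 -21.45687999]
[ 534    0  104   38 2409] [ 0.56080784 -0.32075011]
t 1.68 shift [15.12  0.34 -0.  ] jaw yaw -90.11
t 1.68 shift [-34.33   1.04  -3.99] jaw yaw -90.11
```

View pics/w1.png

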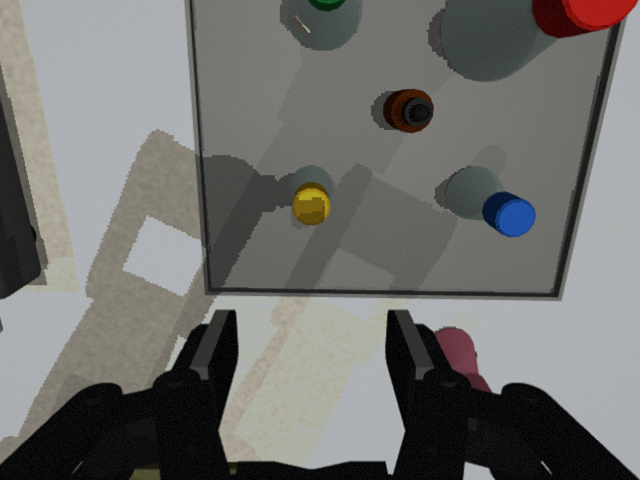

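Emit:
carry_out --rows '[[5.5,[-42.0,4.0,-3.0],0],[5.5,[-42.0,4.0,-3.0],0],[5.5,[-42.0,4.0,-3.0],0],[5.5,[-42.0,4.0,-3.0],0],[5.5,[-42.0,4.0,-3.0],0],[5.5,[-42.0,4.0,-3.0],0],[5.5,[-42.0,4.0,-3.0],0],[5.5,[-42.0,4.0,-3.0],0],[5.5,[-42.0,4.0,-3.0],0],[5.5,[-42.0,4.0,-3.0],0]]'

```text
clock: 2.92
tool_pos: [0.4005, 0.2484, 0.2901]
ee_rot: [2.219, -2.224, 0.0]
wrist_force: [0.3, 0.2, -0.1]
gripper_width: 0.055
```

```bash
cat >> h.py <<'E'
CL={"yellow":(.430,.173),"blue":(.4385,.3145),"green":(.5735,.332),"red":(.5755,.1915)}
def clamps(name):
    d=r.get_image("wrist"); cv2.imwrite(f"pics/{name}.png",d["frame"][:,:,::-1]); print(r.observe()["tool_pos"])
    for k,p in CL.items():
        u=proj(d,[*p,.104])[0]; B=blob(d,k,u)
        if B: print(k,np.round(u),B[1],np.round(onz(d,B[0],.104),4))
E
python3 - <<'E'
from h import *
clamps("w2")
E
```

```text
[0.40053268 0.24844334 0.29017693]
yellow [409. 166.] [ 376  129   73   78 3855] [0.4295 0.1705 0.104 ]
blue [224. 155.] [ 185  111   85   91 5485] [0.4382 0.3126 0.104 ]
green [183. -52.] [162   0  64  17 827] [0.5391 0.3293 0.104 ]
```

View pics/w2.png

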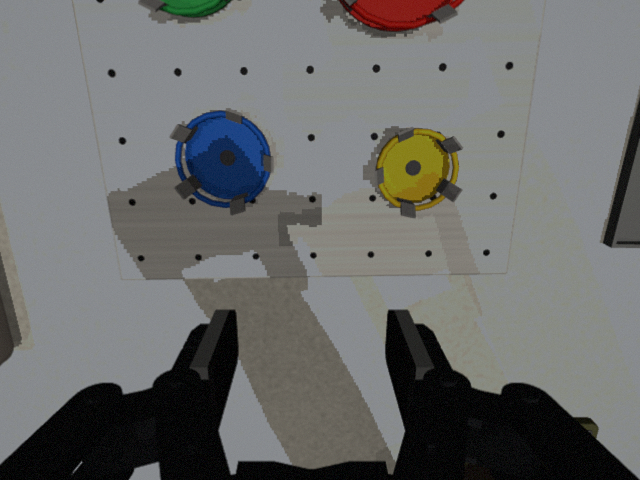

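Emit:
carry_out --rows '[[5.5,[0,-12.0,0],0],[5.5,[0,-12.0,0],0],[5.5,[0,-12.0,0],0],[5.5,[0,-12.0,0],0],[5.5,[0,-12.0,0],0]]'

```text
clock: 3.6
tool_pos: [0.5194, 0.2494, 0.291]
ee_rot: [-2.221, 2.221, -0.0]
wrist_force: [-0.9, 0.2, 0.1]
gripper_width: 0.0548
```

```bash
python3 - <<'E'
from h import *
clamps("w3")
E
```

```text
[0.51937384 0.24961009 0.2911413 ]
yellow [401. 305.] [ 371  275   65   66 2159] [0.4341 0.1714 0.104 ]
blue [235. 296.] [ 200  262   77   69 3289] [0.4407 0.3115 0.104 ]
green [202. 134.] [ 154   76  102  119 8300] [0.5732 0.3301 0.104 ]
red [389. 131.] [  323    56   134   142 13924] [0.5767 0.1911 0.104 ]
```

View pics/w3.png

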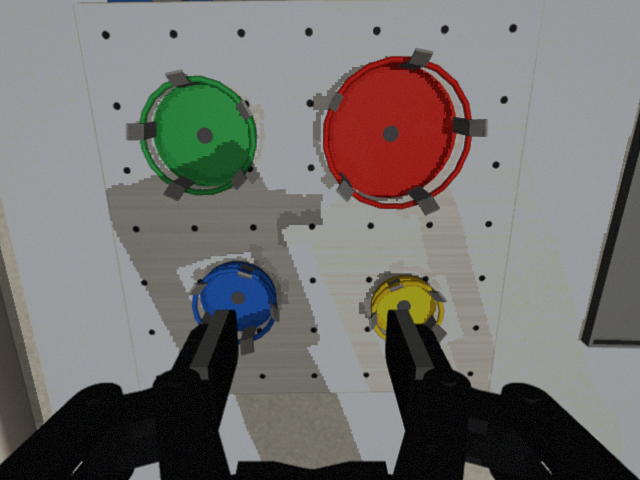

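```bash
cat >> h.py <<'E'
def hole(d,uv,z=.1045,w=12):
    g=cv2.cvtColor(np.ascontiguousarray(d["frame"]),cv2.COLOR_RGB2HSV).astype(int)
    u,v=map(int,uv); P=g[v-w:v+w+1,u-w:u+w+1]; m=((P[...,1]<110)).astype(float)
    yy,xx=np.nonzero(m); c=np.array([u-w+xx.mean(),v-w+yy.mean()]); return c,len(xx),onz(d,c,z)
E
python3 - <<'E'
from h import *
import re
d=r.get_image("wrist")
for k,uv in (("green",(204,135)),("red",(390,133))): print(k,hole(d,uv))
print("tool",r.observe()["tool_pos"])
# w2 pose: camera moved with the tool
import copy
o=r.observe(); sh=np.array([.40053,.24844,.29018])-o["tool_pos"]
e=dict(d); e["frame"]=cv2.imread("pics/w2.png")[:,:,::-1]; e["tvec"]=d["tvec"]-R.from_rotvec(d["rvec"]).as_matrix()@sh
for k,uv in (("yellow",(413,168)),("blue",(228,157))): print(k,hole(e,uv))
go(.4397,-.170,.19)
E
```

```text
green (array([204.46938776, 135.08673469]), 196, array([0.57242622, 0.32999424, 0.1045    ]))
red (array([390.61780105, 133.37696335]), 191, array([0.57355085, 0.19024256, 0.1045    ]))
tool [0.51940267 0.24971595 0.29117603]
yellow (array([412.84482759, 167.40229885]), 174, array([0.4293397 , 0.17060815, 0.1045    ]))
blue (array([227.01648352, 157.42857143]), 182, array([0.43705969, 0.31267377, 0.1045    ]))
t 3.7 shift [41.97  8.   10.08] jaw yaw -89.97
```

Emit:
carry_out --rows '[[5.5,[42.0,8.0,10.0],0],[5.5,[42.0,8.0,10.0],0],[5.5,[42.0,8.0,10.0],0],[5.5,[42.0,8.0,10.0],0],[5.5,[42.0,8.0,10.0],0],[5.5,[42.0,8.0,10.0],0],[5.5,[42.0,8.0,10.0],0],[5.5,[42.0,8.0,10.0],0],[5.5,[42.0,8.0,10.0],0],[5.5,[42.0,8.0,10.0],0],[5.5,[42.0,8.0,10.0],0]]'

```text
clock: 5.08
tool_pos: [0.4407, -0.1692, 0.1908]
ee_rot: [-2.224, 2.218, -0.001]
wrist_force: [0.4, -0.3, 0.5]
gripper_width: 0.0547
```

```bash
python3 - <<'E'
from h import *
d=r.get_image("wrist"); x,y,z,rad=.4397,-.1705,.084,.015
u=proj(d,[x,y,z])[0]; B=blob(d,"yellow",u); print(u,B[1],fitcyl([(d,B[0])],z-.028,z,rad,[x,y])[0],silcen(d,cyl(x,y,z-.028,z,rad)))
go(.4397,-.1705,.056)
E
```

```text
[313.52550135 236.62548439] [ 291  204   47   54 2031] [ 0.43980109 -0.17065154] (array([313.44915897, 231.10131953]), 2234.6899412064813)
t 5.12 shift [ 0.12  0.1  13.47] jaw yaw -89.87
```

Emit:
carry_out --rows '[[5.5,[0.1,0.0,4.0],0],[5.5,[0.1,0.0,8.0],0],[5.5,[0.1,0.0,11.0],0],[5.5,[0.1,0.0,13.0],0],[5.5,[0.1,0.0,13.5],0],[5.5,[0.1,0.0,13.5],0],[2.5,[0.1,0.0,13.5],0],[2.5,[0.1,0.0,13.5],0],[2.5,[0.1,0.0,13.5],0],[2.5,[0.1,0.0,13.5],0],[2.5,[0.1,0.0,13.5],0],[2.5,[0.1,0.0,11.5],0],[2.5,[0.1,0.0,7.0],0],[2.5,[0.1,0.0,1.0],0],[2.5,[0.1,0.0,-4.0],0],[2.5,[0.1,0.0,-6.0],0],[2.5,[0.1,0.0,-6.0],0]]' --newtons 40

```text
clock: 7.25
tool_pos: [0.4405, -0.1715, 0.251]
ee_rot: [-2.221, 2.221, -0.003]
wrist_force: [-0.7, -0.2, -2.0]
gripper_width: 0.0284
```

```bash
cat >> h.py <<'E'
def held(col,h,ch,rad,name=None):
    "cap centre relative to the TCP, from the wrist picture"
    o=r.observe(); d=r.get_image("wrist"); p=o["tool_pos"]
    if name: cv2.imwrite(f"pics/{name}.png",d["frame"][:,:,::-1])
    print(o["gripper_width"],p,R.from_rotvec(o["ee_rot"]).as_matrix()[:,2])
    B=blob(d,col,proj(d,p)[0],rad=90); print(B and B[1])
E
python3 - <<'E'
from h import *
held("yellow",80,28,.015,"w4")
go(.4293,.1706,.25)
E
```

```text
0.028425147682103954 [ 0.44049954 -0.17154861  0.25097825] [ 1.68000482e-03 -9.60815210e-04 -9.99998127e-01]
[ 267  292   90  112 8128]
t 7.3 shift [-34.17   1.04  -0.08] jaw yaw -90.0
```

View pics/w4.png

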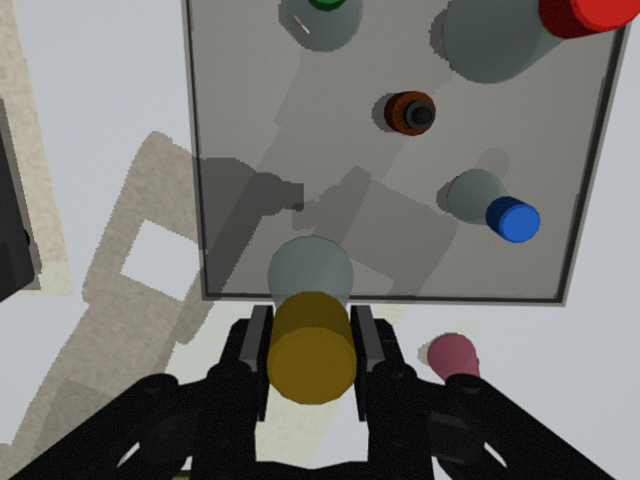

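```bash
cat >> h.py <<'E'
def heldfit(col,dz0,ch,rad):
    "dz0: height of the cap's lower edge above the TCP"
    o=r.observe(); d=r.get_image("wrist"); p=o["tool_pos"]; z=p[2]+dz0
    B=blob(d,col,silcen(d,cyl(*p[:2],z,z+ch,rad))[0],rad=90); q,_=fitcyl([(d,B[0])],z,z+ch,rad,p[:2])
    print("opening",o["gripper_width"],"tcp",p,"cap-tcp mm",np.round(1e3*(q-p[:2]),1),"area",B[1][4],silcen(d,cyl(*q,z,z+ch,rad))[1]); return q-p[:2]
E
python3 - <<'E'
from h import *
heldfit("yellow",0.0,.028,.015); go(.4293,.1706,.25)
E
```

```text
opening 0.028647405909396875 tcp [ 0.43968118 -0.17111347  0.24890145] cap-tcp mm [0.1 0.1] area 8130 9224.243796330411
t 7.35 shift [-34.14   0.99  -0.16] jaw yaw -90.0
```

Emit:
carry_out --rows '[[2.5,[-34.1,1.0,0],0],[2.5,[-34.1,1.0,0],0],[2.5,[-34.1,1.0,0],0],[2.5,[-34.1,1.0,0],0],[2.5,[-34.1,1.0,0],0],[2.5,[-34.1,1.0,0],0],[2.5,[-34.1,1.0,0],0],[2.5,[-34.1,1.0,0],0],[2.5,[-34.1,1.0,0],0],[2.5,[-34.1,1.0,0],0]]'

```text
clock: 8.6
tool_pos: [0.4303, 0.1688, 0.2502]
ee_rot: [2.219, -2.223, 0.0]
wrist_force: [-0.2, -0.2, -1.1]
gripper_width: 0.0283
```

```bash
cat >> h.py <<'E'
def settle(x,y,z,n=4):
    P=[]
    for _ in range(n): r.get_image("wrist"); P.append(r.observe()["tool_pos"])
    p=np.mean(P,0); M=R.from_rotvec(r.observe()["ee_rot"]).as_matrix()
    print("mean tcp",np.round(p,4),"sd",np.round(np.std(P,0),4),"shift cm",np.round(100*M.T@(np.array([x,y,z])-p),2),"force",r.observe()["wrist_force"])
E
python3 - <<'E'
from h import *
settle(.4293,.1706,.156)
d=r.get_image("wrist"); cv2.imwrite("pics/w5.png",d["frame"][:,:,::-1])
E
```

```text
mean tcp [0.4303 0.1691 0.2504] sd [0.     0.0001 0.0001] shift cm [-0.15  0.1   9.44] force [ 0.35528084 -0.88579736 -0.24696452]
```

View pics/w5.png

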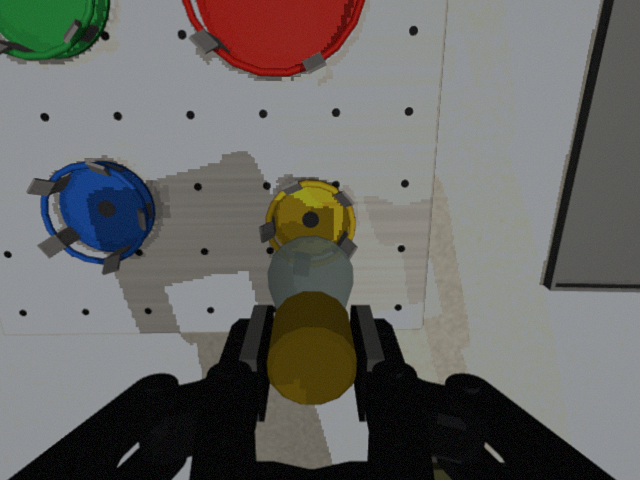

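```bash
cat >> h.py <<'E'
def rel(col,dz0,ch,rad,C,w=10):
    "hole of the clamp relative to the held cap, tool frame cm"
    o=r.observe(); d=r.get_image("wrist"); q=heldfit(col,dz0,ch,rad)+o["tool_pos"][:2]
    u=proj(d,[*C,.1045])[0]; c,n,h=hole(d,u,w=w)
    M=R.from_rotvec(o["ee_rot"]).as_matrix(); print("hole",c,n,h[:2],"shift cm",np.round(100*M.T@np.r_[h[:2]-q,0],2))
E
python3 - <<'E'
from h import *
rel("yellow",0.0,.028,.015,(.4293,.1706))
E
```

```text
opening 0.028894180960065567 tcp [0.43021023 0.16953608 0.2504592 ] cap-tcp mm [-0.6  0.1] area 7570 9214.074663729407
hole [310.34020619 219.12886598] 194 [0.42913687 0.17021504] shift cm [-0.06  0.05 -0.  ]
```

Emit:
carry_out --rows '[[2.5,[-0.1,0.1,3.0],0],[2.5,[-0.1,0.1,5.5],0],[2.5,[-0.1,0.1,7.0],0],[2.5,[-0.1,0.1,8.0],0],[2.5,[-0.1,0.1,8.6],0],[2.5,[-0.1,0.1,9.0],0],[2.5,[-0.1,0.1,9.2],0],[2.5,[-0.1,0.1,9.3],0],[2.5,[-0.1,0.1,9.3],0]]'

```text
clock: 10.07
tool_pos: [0.4293, 0.1708, 0.1576]
ee_rot: [-2.221, 2.221, -0.0]
wrist_force: [0.7, 0.4, -0.9]
gripper_width: 0.0287
```

```bash
python3 - <<'E'
from h import *
settle(.4293,.1706,.156)
E
```

```text
mean tcp [0.4292 0.1708 0.1576] sd [0. 0. 0.] shift cm [ 0.02 -0.01  0.16] force [-1.21133896 -0.09021314 -0.61323849]
```

Lower until contact, then release gently and rise.

Emit:
carry_out --rows '[[2.5,[0,0,0.1],0],[2.5,[0,0,0.15],0],[2.5,[0,0,0.2],0],[2.5,[0,0,0.2],0]]'

```text
clock: 10.78
tool_pos: [0.4296, 0.1708, 0.1567]
ee_rot: [-2.221, 2.221, -0.001]
wrist_force: [-2.0, -0.1, 6.5]
gripper_width: 0.0287
```

Emit:
carry_out --rows '[[4.0,[0,0,0],0],[5.0,[0,0,0],0],[5.5,[0,0,0],0],[5.5,[0,0,0],0],[5.5,[0,0,-2.0],0],[5.5,[0,0,-5.0],0],[5.5,[0,0,-8.0],0],[5.5,[0,0,-10.0],0],[5.5,[0,0,-10.0],0]]'

```text
clock: 11.9
tool_pos: [0.43, 0.171, 0.257]
ee_rot: [-2.22, 2.219, -0.003]
wrist_force: [0.1, -0.5, -0.2]
gripper_width: 0.055
```

```bash
cat >> h.py <<'E'
FL={"yellow":(80,28,.015),"blue":(95,28,.015),"green":(110,28,.015),"red":(150,34,.021)}
def cap(col,base,x,y,cam="wrist",d=None):
    "cap centre of a standing flask whose underside is at z=base"
    d=d or r.get_image(cam); h,ch,rad=FL[col]; z=base+h/1e3; B=blob(d,col,silcen(d,cyl(x,y,z-ch/1e3,z,rad))[0],rad=30)
    q,_=fitcyl([(d,B[0])],z-ch/1e3,z,rad,[x,y]); print(col,cam,np.round(q,4),B[1],"model area",silcen(d,cyl(*q,z-ch/1e3,z,rad))[1])
E
python3 - <<'E'
from h import *
cap("yellow",.104,.4293,.1706); settle(.4355,-.323,.25)
E
```

```text
yellow wrist [0.4387 0.1704] [ 269  178   88  104 4274] model area 2946.3588101016358
mean tcp [0.4285 0.1705 0.2538] sd [0.0001 0.     0.0003] shift cm [49.35 -0.7   0.41] force [-0.0638169   0.26235856 -0.03855356]
```

Emit:
carry_out --rows '[[5.5,[49.4,-0.7,0.4],0],[5.5,[49.4,-0.7,0.4],0],[5.5,[49.4,-0.7,0.4],0],[5.5,[49.4,-0.7,0.4],0],[5.5,[49.4,-0.7,0.4],0],[5.5,[49.4,-0.7,0.4],0],[5.5,[49.4,-0.7,0.4],0],[5.5,[49.4,-0.7,0.4],0],[5.5,[49.4,-0.7,0.4],0],[5.5,[49.4,-0.7,0.4],0],[5.5,[49.4,-0.7,0.4],0],[5.5,[49.4,-0.7,0.4],0]]'

```text
clock: 13.65
tool_pos: [0.4364, -0.3222, 0.2514]
ee_rot: [-2.223, 2.219, -0.0]
wrist_force: [-0.4, -0.2, 0.2]
gripper_width: 0.0547
```

```bash
python3 - <<'E'
from h import *
cap("blue",.004,.4355,-.323); settle(.4355,-.323,.071)
E
```

```text
blue wrist [ 0.4343 -0.3226] [ 292  191   40   46 1433] model area 1623.7283754402306
mean tcp [ 0.4364 -0.3227  0.2516] sd [0.     0.0002 0.    ] shift cm [ 0.02  0.09 18.06] force [0.0772731  0.23927146 0.08690557]
```

Emit:
carry_out --rows '[[5.5,[0.0,0.2,5.0],0],[5.5,[0.0,0.2,10.0],0],[5.5,[0.0,0.2,14.0],0],[5.5,[0.0,0.2,16.5],0],[5.5,[0.0,0.2,18.0],0],[5.5,[0.0,0.2,18.1],0],[5.5,[0.0,0.2,18.1],0],[2.5,[0.0,0.2,18.1],0],[2.5,[0.0,0.2,18.1],0],[2.5,[0.0,0.2,18.1],0],[2.5,[0.0,0.2,18.1],0],[2.5,[0.0,0.2,18.1],0],[2.5,[0.0,0.2,16.0],0],[2.5,[0.0,0.2,12.0],0],[2.5,[0.0,0.2,7.0],0],[2.5,[0.0,0.2,2.0],0],[2.5,[0.0,0.2,-2.0],0],[2.5,[0.0,0.2,-2.5],0],[2.5,[0.0,0.2,-2.5],0]]'

```text
clock: 16.27
tool_pos: [0.4338, -0.3231, 0.2752]
ee_rot: [2.221, -2.221, -0.002]
wrist_force: [-0.5, 0.9, -1.7]
gripper_width: 0.029
```

```bash
python3 - <<'E'
from h import *
heldfit("blue",0.0,.028,.015); settle(.4371,.3127,.275)
E
```

```text
opening 0.02898718242314574 tcp [ 0.4337963  -0.32305771  0.27517755] cap-tcp mm [0.4 0.1] area 7612 9227.683062590193
mean tcp [ 0.4334 -0.3227  0.2738] sd [0.0001 0.0001 0.0003] shift cm [-6.354e+01 -3.700e-01  3.000e-02] force [ 0.22485061 -0.56677212 -1.050531  ]
```

Emit:
carry_out --rows '[[2.5,[-63.5,-0.4,-1.0],0],[2.5,[-63.5,-0.4,-1.0],0],[2.5,[-63.5,-0.4,-1.0],0],[2.5,[-63.5,-0.4,-1.0],0],[2.5,[-63.5,-0.4,-1.0],0],[2.5,[-63.5,-0.4,-1.0],0],[2.5,[-63.5,-0.4,-1.0],0],[2.5,[-63.5,-0.4,-1.0],0],[2.5,[-63.5,-0.4,-1.0],0],[2.5,[-63.5,-0.4,-1.0],0],[2.5,[-63.5,-0.4,-1.0],0],[2.5,[-63.5,-0.4,-1.0],0],[2.5,[-63.5,-0.4,-1.0],0],[2.5,[-63.5,-0.4,-1.0],0],[2.5,[-63.5,-0.4,-1.0],0]]'

```text
clock: 18.4
tool_pos: [0.4384, 0.3108, 0.2865]
ee_rot: [-2.219, 2.223, -0.0]
wrist_force: [-0.3, 0.3, -0.9]
gripper_width: 0.0285
```

```bash
python3 - <<'E'
from h import *
settle(.4371,.3127,.171); rel("blue",0,.028,.015,(.4371,.3127))
E
```

```text
mean tcp [0.4383 0.3112 0.2865] sd [0.     0.0002 0.    ] shift cm [-0.15  0.12 11.55] force [-0.00202429  0.03154682 -0.3808669 ]
opening 0.02861830634468779 tcp [0.43818918 0.31153075 0.28641526] cap-tcp mm [-5.3 -0.1] area 5429 9151.493487210479
hole [309.90659341 207.46703297] 182 [0.43626345 0.31263585] shift cm [-0.13 -0.34  0.  ]
```

Emit:
carry_out --rows '[[2.5,[-0.1,0.2,3.5],0],[2.5,[-0.1,0.2,6.5],0],[2.5,[-0.1,0.2,8.5],0],[2.5,[-0.1,0.2,9.8],0],[2.5,[-0.1,0.2,10.7],0],[2.5,[-0.1,0.2,11.2],0],[2.5,[-0.1,0.2,11.3],0],[2.5,[-0.1,0.2,11.4],0],[2.5,[-0.1,0.2,11.4],0]]'

```text
clock: 19.82
tool_pos: [0.4363, 0.3128, 0.1728]
ee_rot: [-2.221, 2.221, -0.0]
wrist_force: [-0.5, -0.2, -0.2]
gripper_width: 0.0285
```

```bash
python3 - <<'E'
from h import *
settle(.4369,.3127,.171)
E
```

```text
mean tcp [0.4363 0.3128 0.1727] sd [0.     0.     0.0001] shift cm [ 0.01 -0.06  0.17] force [ 0.00959419  0.2292414  -0.96673066]
```

Emit:
carry_out --rows '[[2.5,[0,0,0.1],0],[2.5,[0,0,0.15],0],[2.5,[0,0,0.2],0],[2.5,[0,0,0.2],0]]'

```text
clock: 20.52
tool_pos: [0.4366, 0.313, 0.1718]
ee_rot: [-2.221, 2.22, -0.001]
wrist_force: [-1.2, -0.1, 5.0]
gripper_width: 0.0289
```

Emit:
carry_out --rows '[[4.0,[0,0,0],0],[5.0,[0,0,0],0],[5.5,[0,0,0],0],[5.5,[0,0,0],0],[5.5,[0,0,-2.0],0],[5.5,[0,0,-5.0],0],[5.5,[0,0,-8.0],0],[5.5,[0,0,-10.0],0],[5.5,[0,0,-10.0],0]]'

```text
clock: 21.65
tool_pos: [0.4371, 0.3133, 0.2732]
ee_rot: [-2.218, 2.218, -0.002]
wrist_force: [0.4, -0.0, 0.5]
gripper_width: 0.0548
```

```bash
python3 - <<'E'
from h import *
settle(.5875,-.1805,.275)
d=r.get_image("wrist"); cv2.imwrite("pics/w6.png",d["frame"][:,:,::-1])
E
```

```text
mean tcp [0.4358 0.3125 0.2696] sd [0.0003 0.0002 0.001 ] shift cm [ 49.3  -15.17  -0.51] force [-0.77616942  0.85468675  0.53197256]
```

View pics/w6.png

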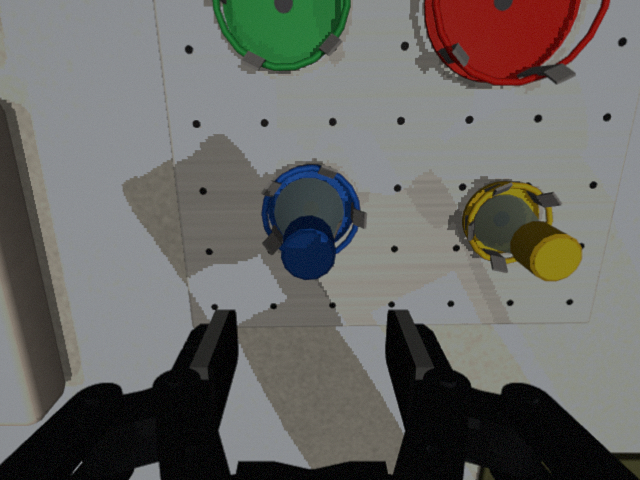

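The picture shows blue (foot ~(308,215)) and yellow (foot ~(503,225)) standing upright within their prongs. Green is next.

Emit:
carry_out --rows '[[5.5,[49.3,-15.2,0.0],0],[5.5,[49.3,-15.2,0.0],0],[5.5,[49.3,-15.2,0.0],0],[5.5,[49.3,-15.2,0.0],0],[5.5,[49.3,-15.2,0.0],0],[5.5,[49.3,-15.2,0.0],0],[5.5,[49.3,-15.2,0.0],0],[5.5,[49.3,-15.2,0.0],0],[5.5,[49.3,-15.2,0.0],0],[5.5,[49.3,-15.2,0.0],0],[5.5,[49.3,-15.2,0.0],0],[5.5,[49.3,-15.2,0.0],0]]'

```text
clock: 23.4
tool_pos: [0.588, -0.1787, 0.2705]
ee_rot: [-2.224, 2.219, 0.0]
wrist_force: [0.8, -0.9, -0.4]
gripper_width: 0.0551
```

```bash
python3 - <<'E'
from h import *
cap("green",.004,.5875,-.1805); settle(.5875,-.1805,.086); cap("red",.004,.576,-.322)
E
```

```text
green wrist [ 0.5885 -0.1814] [ 296  186   40   46 1385] model area 1583.0221634907648
mean tcp [ 0.5881 -0.1794  0.2706] sd [0.     0.0002 0.    ] shift cm [ 0.11  0.07 18.46] force [ 0.39976989 -0.56793514 -0.11576935]
red wrist [ 0.5743 -0.3205] [ 479  208   83   72 4344] model area 4647.378165429225
```

Emit:
carry_out --rows '[[5.5,[0.15,0.0,5.0],0],[5.5,[0.15,0.0,10.0],0],[5.5,[0.15,0.0,14.0],0],[5.5,[0.15,0.0,17.0],0],[5.5,[0.15,0.0,18.3],0],[5.5,[0.15,0.0,18.5],0],[5.5,[0.15,0.0,18.5],0],[2.5,[0.15,0.0,18.5],0],[2.5,[0.15,0.0,18.5],0],[2.5,[0.15,0.0,18.5],0],[2.5,[0.15,0.0,18.5],0],[2.5,[0.15,0.0,18.5],0],[2.5,[0.15,0.0,16.5],0],[2.5,[0.15,0.0,12.0],0],[2.5,[0.15,0.0,7.0],0],[2.5,[0.15,0.0,2.0],0],[2.5,[0.15,0.0,-2.0],0],[2.5,[0.15,0.0,-3.0],0],[2.5,[0.15,0.0,-3.0],0]]'

```text
clock: 26.08
tool_pos: [0.588, -0.1818, 0.3001]
ee_rot: [2.221, -2.221, 0.0]
wrist_force: [-0.1, 0.6, -1.1]
gripper_width: 0.0287
```

```bash
python3 - <<'E'
from h import *
heldfit("green",0.0,.028,.015); settle(.5724,.33,.30)
E
```

```text
opening 0.02873994338119044 tcp [ 0.58795611 -0.18177008  0.30011728] cap-tcp mm [-2. -0.] area 6357 9190.292479903437
mean tcp [ 0.5872 -0.1814  0.2975] sd [0.0001 0.     0.0002] shift cm [-51.14   1.48  -0.17] force [-0.19328158 -0.2561904  -0.63377696]
```

Emit:
carry_out --rows '[[2.5,[-51.1,1.5,0.0],0],[2.5,[-51.1,1.5,0.0],0],[2.5,[-51.1,1.5,0.0],0],[2.5,[-51.1,1.5,0.0],0],[2.5,[-51.1,1.5,0.0],0],[2.5,[-51.1,1.5,0.0],0],[2.5,[-51.1,1.5,0.0],0],[2.5,[-51.1,1.5,0.0],0],[2.5,[-51.1,1.5,0.0],0],[2.5,[-51.1,1.5,0.0],0],[2.5,[-51.1,1.5,0.0],0],[2.5,[-51.1,1.5,0.0],0],[2.5,[-51.1,1.5,0.0],0]]'

```text
clock: 27.95
tool_pos: [0.5734, 0.3282, 0.3006]
ee_rot: [-2.22, 2.223, -0.0]
wrist_force: [-1.3, -0.3, -1.3]
gripper_width: 0.0285
```

```bash
sed -i 's/h\[...,2\]>50/h[...,2]>25/' h.py; python3 - <<'E'
from h import *
settle(.5724,.33,.186); rel("green",0,.028,.015,(.5724,.33))
E
```

```text
mean tcp [0.5733 0.3286 0.3005] sd [0.0001 0.0002 0.0001] shift cm [-0.14  0.09 11.45] force [-0.27641776 -0.43581608 -1.1003057 ]
opening 0.028786799635642072 tcp [0.57318154 0.32899117 0.30041672] cap-tcp mm [ 1.4 -0. ] area 8175 9237.407625859138
hole [310.         203.51343284] 335 [0.57095918 0.33007085] shift cm [-0.12  0.37 -0.  ]
```

```bash
python3 - <<'E'
from h import *
d=r.get_image("wrist"); cv2.imwrite("pics/w7.png",d["frame"][:,:,::-1]); print(proj(d,[.5724,.33,.1045]),proj(d,[.571,.33,.1045]))
E
```

```text
[[310.34264991 201.69355336]] [[310.34643272 203.37226427]]
```

View pics/w7.png

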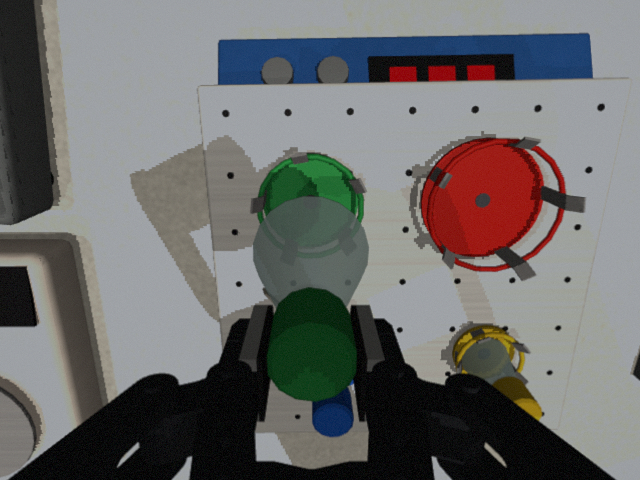

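Emit:
carry_out --rows '[[2.5,[-0.1,0.15,3.5],0],[2.5,[-0.1,0.15,6.0],0],[2.5,[-0.1,0.15,8.0],0],[2.5,[-0.1,0.15,9.5],0],[2.5,[-0.1,0.15,10.5],0],[2.5,[-0.1,0.15,11.0],0],[2.5,[-0.1,0.15,11.2],0],[2.5,[-0.1,0.15,11.3],0],[2.5,[-0.1,0.15,11.3],0]]'

```text
clock: 29.42
tool_pos: [0.5718, 0.3303, 0.1879]
ee_rot: [-2.221, 2.221, -0.0]
wrist_force: [0.6, -0.7, -0.4]
gripper_width: 0.0287
```

```bash
python3 - <<'E'
from h import *
settle(.572,.33,.186)
E
```

```text
mean tcp [0.5718 0.3303 0.1878] sd [0.     0.     0.0001] shift cm [ 0.03 -0.02  0.18] force [ 0.05012086  0.17965802 -0.83563311]
```

Emit:
carry_out --rows '[[2.5,[0,0,0.1],0],[2.5,[0,0,0.15],0],[2.5,[0,0,0.2],0],[2.5,[0,0,0.2],0]]'

```text
clock: 30.12
tool_pos: [0.5721, 0.3305, 0.1871]
ee_rot: [-2.22, 2.22, -0.001]
wrist_force: [-2.3, -0.6, 5.2]
gripper_width: 0.0286
```

Emit:
carry_out --rows '[[4.0,[0,0,0],0],[5.0,[0,0,0],0],[5.5,[0,0,0],0],[5.5,[0,0,0],0],[5.5,[0,0,-2.0],0],[5.5,[0,0,-5.0],0],[5.5,[0,0,-8.0],0],[5.5,[0,0,-11.0],0],[5.5,[0,0,-11.0],0]]'

```text
clock: 31.25
tool_pos: [0.5732, 0.331, 0.3009]
ee_rot: [-2.216, 2.216, -0.004]
wrist_force: [0.0, -0.7, -0.5]
gripper_width: 0.0551
```

```bash
python3 - <<'E'
from h import *
settle(.5745,-.321,.295)
E
```

```text
mean tcp [0.5716 0.3302 0.2955] sd [0.0005 0.0002 0.0017] shift cm [65.12 -0.29  0.12] force [-0.35983302 -0.30807425 -0.46933863]
```

Emit:
carry_out --rows '[[6.5,[65.1,-0.3,0],0],[6.5,[65.1,-0.3,0],0],[6.5,[65.1,-0.3,0],0],[6.5,[65.1,-0.3,0],0],[6.5,[65.1,-0.3,0],0],[6.5,[65.1,-0.3,0],0],[6.5,[65.1,-0.3,0],0],[6.5,[65.1,-0.3,0],0],[6.5,[65.1,-0.3,0],0],[6.5,[65.1,-0.3,0],0],[6.5,[65.1,-0.3,0],0],[6.5,[65.1,-0.3,0],0],[6.5,[65.1,-0.3,0],0],[6.5,[65.1,-0.3,0],0],[6.5,[65.1,-0.3,0],0]]'

```text
clock: 33.33
tool_pos: [0.575, -0.3195, 0.2957]
ee_rot: [-2.223, 2.219, -0.001]
wrist_force: [-0.4, 0.8, -0.4]
gripper_width: 0.0652
```

```bash
python3 - <<'E'
from h import *
cap("red",.004,.5745,-.321); settle(.5745,-.321,.122)
E
```

```text
red wrist [ 0.5743 -0.3214] [ 285  182   59   66 3033] model area 3255.0601993624587
mean tcp [ 0.5748 -0.3203  0.2955] sd [0.0001 0.0002 0.0001] shift cm [ 0.07  0.03 17.35] force [-0.78758548  0.64605027  0.3517317 ]
```

Emit:
carry_out --rows '[[6.5,[0.1,0.05,5.0],0],[6.5,[0.1,0.05,9.5],0],[6.5,[0.1,0.05,13.5],0],[6.5,[0.1,0.05,16.0],0],[6.5,[0.1,0.05,17.2],0],[6.5,[0.1,0.05,17.35],0],[6.5,[0.1,0.05,17.35],0],[3.5,[0.1,0.05,17.35],0],[3.5,[0.1,0.05,17.35],0],[3.5,[0.1,0.05,17.35],0],[3.5,[0.1,0.05,17.35],0],[3.5,[0.1,0.05,17.35],0],[3.5,[0.1,0.05,15.5],0],[3.5,[0.1,0.05,11.5],0],[3.5,[0.1,0.05,6.5],0],[3.5,[0.1,0.05,1.5],0],[3.5,[0.1,0.05,-2.5],0],[3.5,[0.1,0.05,-4.0],0],[3.5,[0.1,0.05,-4.0],0]]' --newtons 50

```text
clock: 35.95
tool_pos: [0.5742, -0.3219, 0.3358]
ee_rot: [-2.221, 2.221, -0.002]
wrist_force: [-0.6, -0.3, -2.6]
gripper_width: 0.0407
```

```bash
python3 - <<'E'
from h import *
heldfit("red",-0.002,.034,.021); settle(.5736,.1902,.335)
E
```

```text
opening 0.0406642870444419 tcp [ 0.57418397 -0.32189939  0.33583812] cap-tcp mm [ 1.7 -0. ] area 15743 17541.79005635553
mean tcp [ 0.5734 -0.3213  0.3323] sd [0.0001 0.0001 0.0002] shift cm [-5.115e+01 -2.000e-02 -1.500e-01] force [ 0.20536397  0.27829464 -2.41920223]
```

Emit:
carry_out --rows '[[3.5,[-51.3,0.2,0],0],[3.5,[-51.3,0.2,0],0],[3.5,[-51.3,0.2,0],0],[3.5,[-51.3,0.2,0],0],[3.5,[-51.3,0.2,0],0],[3.5,[-51.3,0.2,0],0],[3.5,[-51.3,0.2,0],0],[3.5,[-51.3,0.2,0],0],[3.5,[-51.3,0.2,0],0],[3.5,[-51.3,0.2,0],0],[3.5,[-51.3,0.2,0],0],[3.5,[-51.3,0.2,0],0],[3.5,[-51.3,0.2,0],0]]'

```text
clock: 37.83
tool_pos: [0.5723, 0.1901, 0.3354]
ee_rot: [-2.22, 2.223, -0.0]
wrist_force: [0.3, 0.8, -1.8]
gripper_width: 0.0408
```

```bash
python3 - <<'E'
from h import *
settle(.573,.1902,.222); heldfit("red",-0.002,.034,.021)
d=r.get_image("wrist"); cv2.imwrite("pics/w8.png",d["frame"][:,:,::-1]); print(proj(d,[.5736,.1902,.1045]))
E
```

```text
mean tcp [0.5722 0.1906 0.3354] sd [0.     0.0002 0.    ] shift cm [ 0.04 -0.07 11.34] force [-0.90811184  0.59793057 -1.35778842]
opening 0.040399852095303106 tcp [0.57219583 0.19087097 0.33543232] cap-tcp mm [ 1.7 -0. ] area 15700 17548.090004775906
[[312.33526468 189.94557898]]
```

View pics/w8.png

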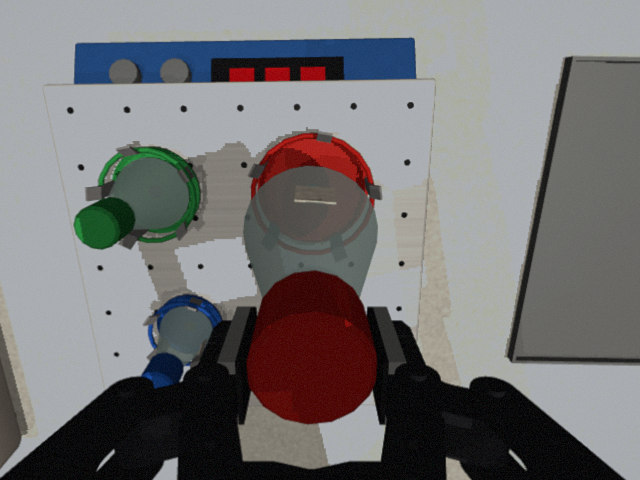

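Emit:
carry_out --rows '[[3.5,[0.0,0.0,3.5],0],[3.5,[0.0,0.0,6.0],0],[3.5,[0.0,0.0,8.0],0],[3.5,[0.0,0.0,9.5],0],[3.5,[0.0,0.0,10.5],0],[3.5,[0.0,0.0,10.9],0],[3.5,[0.0,0.0,11.1],0],[3.5,[0.0,0.0,11.2],0],[3.5,[0.0,0.0,11.2],0]]'

```text
clock: 39.25
tool_pos: [0.5723, 0.1913, 0.2238]
ee_rot: [-2.221, 2.221, -0.001]
wrist_force: [-0.5, 0.3, -1.6]
gripper_width: 0.0408
```

```bash
python3 - <<'E'
from h import *
settle(.573,.1902,.222)
E
```

```text
mean tcp [0.5723 0.1913 0.2238] sd [0. 0. 0.] shift cm [ 0.11 -0.07  0.18] force [-0.32883951  0.30091895 -0.70530662]
```

Emit:
carry_out --rows '[[3.5,[0.05,0,0.1],0],[3.5,[0.05,0,0.15],0],[3.5,[0.05,0,0.2],0],[3.5,[0.05,0,0.2],0]]'

```text
clock: 39.95
tool_pos: [0.5728, 0.1912, 0.2238]
ee_rot: [-2.22, 2.219, -0.002]
wrist_force: [-2.1, 0.7, 7.4]
gripper_width: 0.0409
```

Emit:
carry_out --rows '[[5.0,[0,0,0],0],[6.0,[0,0,0],0],[6.5,[0,0,0],0],[6.5,[0,0,0],0],[6.5,[0,0,-2.0],0],[6.5,[0,0,-5.0],0],[6.5,[0,0,-8.0],0],[6.5,[0,0,-11.0],0],[6.5,[6,0,-13.0],0],[6.5,[12,0,-13.0],0],[6.5,[18,0,-13.0],0],[6.5,[24,0,-13.0],0],[6.5,[30,0,-13.0],0],[6.5,[30,0,-13.0],0]]'

```text
clock: 41.7
tool_pos: [0.5719, -0.113, 0.3528]
ee_rot: [-2.215, 2.228, -0.003]
wrist_force: [-0.7, 1.0, -0.5]
gripper_width: 0.0649
```

```bash
python3 - <<'E'
from h import *
S=r.get_image("scene");T=r.get_image("top")
for n,d in(("s9",S),("t9",T)): cv2.imwrite(f"pics/{n}.png",d["frame"][:,:,::-1])
c=cv2.resize(S["frame"][180:330,60:560],None,fx=1.6,fy=1.6)[:,:,::-1]; e=cv2.resize(T["frame"][120:330,90:560],(800,357))[:,:,::-1]
cv2.imwrite("pics/end.png",np.vstack([c,e]))
E
```

```text
(no output)
```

View pics/end.png

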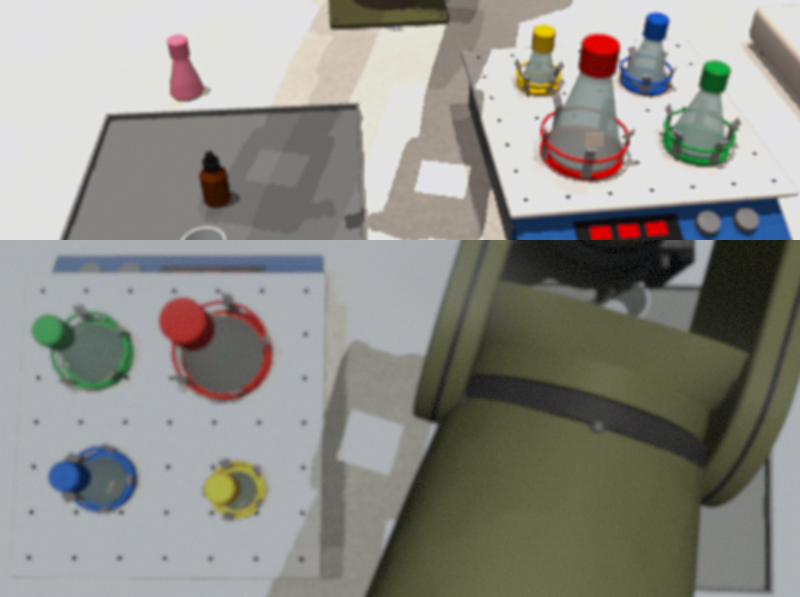

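```bash
python3 - <<'E'
from h import *
S=r.get_image("scene");T=r.get_image("top")
K={"yellow":(.4293,.1706),"blue":(.4371,.3127),"green":(.5724,.33),"red":(.5736,.1902)}
for k,c in K.items():
    h,ch,rad=FL[k]; ob=[]
    for d in(S,T):
        u=silcen(d,cyl(*c,.104+(h-ch)/1e3,.104+h/1e3,rad))[0]
        n,l,s,cc=cv2.connectedComponentsWithStats(mask(d,k)); j=min((i for i in range(1,n) if s[i,4]>40),key=lambda i:np.hypot(*(cc[i]-u))); ob.append((d,cc[j]))
    f=lambda p:np.concatenate([silcen(d,cyl(p[0],p[1],p[2]+(h-ch)/1e3,p[2]+h/1e3,rad))[0]-q for d,q in ob])
    s=least_squares(f,[*c,.104],diff_step=1e-4); print(k,"off mm",np.round(1e3*(s.x-[*c,.1]),1),"res",np.round(s.fun,1))
r.finish_job()
E
```

```text
yellow off mm [ 0.1 -3.8  4. ] res [-2.2  0.4 -1.8 -0.3]
blue off mm [-0.8  1.9  4.3] res [ 0.3 -0.1  0.3  0.1]
green off mm [0.5 3.8 5. ] res [ 1.6 -0.6  1.4  0.4]
red off mm [-1.   2.8  3.6] res [ 0.5 -0.1  0.4  0.1]
the job is handed in; nothing more can be done
```

I moved all four flasks from the tray into the clamps of their own colour. Each was lowered until the wrist felt light contact (about 5–7 N), then released. I handed the job in at about 42 s of the 120 s allowed, and no verdict is reported.

**Seating:** The last pictures show all four flasks upright inside their prongs. A fit from the two fixed cameras puts their undersides 3.6–5.0 mm above the platform, where seated is 4 mm and the limit is 9 mm.

**Centring:** The same fit puts each cap 2–4 mm from the clamp centre I measured with the wrist camera, against a limit of 10 mm.
- The fixed cameras did not agree well on yellow and green, with leftover errors of about 2 pixels. The yellow colour match may also have picked up some of its clamp.
- The top camera already disagreed with the wrist camera by about 3 mm sideways before any flask was moved. I relied on the wrist camera for placing.

**Red flask:** It made contact about 1.8 mm higher than I expected, but the fit and the pictures show it seated.

**Beaker and dropper bottle:** The dropper bottle stands upright on the tray. Only part of the beaker was visible in the last picture, because the crop and the arm hid the rest. I saw no sign that either had moved, but I did not re-measure their positions.

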